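Park the die crate in its bay and drop the bar

ROBOT

A 6-joint arm with a two-finger parallel gripper is mounted at the origin on a cart in front of the work surface, level with it; the furniture and walls round the work are solid. World frame = base frame: x ahead of the robot, y to its left, z up, the work surface at z = 0. Lengths are in m, angles in rad, forces in N, time in s.
With the tool pointing down it reaches from about 0.325 to 0.925 m from the base axis. Payload 3.1 kg.
Tool frame: the origin (TCP) lies at the very end of the fingers, on their centre line; the grasp point (between the pads) lies 19 mm behind it; x points along the fingers, y is the direction in which the jaws open and shut, and the axes are right-handed (so a half turn about x gives the same grasp; the last joint's range is limited). The gripper opens to 85 mm and grips with 20 to 120 N. Pads are 22 mm wide; open, the fingers measure 114 mm over their backs; the gripper's body (76 mm by 85 mm) begins 54 mm behind the grasp point. The pads swing forward as they close: fully open they stand 13 mm farther back than shut.
Start: joints at [1.069, 0.217, 1.613, -0, 1.311, -0.112], TCP at [0.237, 0.578, 0.231] pointing down, gripper open.
Joint ranges: [-2.75, 2.75], [-0.78, 2.1], [0.31, 2.55], [-1.13, 4.27], [0.13, 2.63], [-2.58, 2.58]. Speed limits (rad/s): [2.79, 2.79, 3.14, 3.14, 3.14, 3.14].

INTERFACE

Orientations are given as a rotation vector (axis times angle).
In Python, from plant import robot, cams gives the robot as it stands.
- The arm moves only by the shell command python3 -m pendant 'ROWS'. ROWS is JSON, a list of rows, each a list of 3 entries, a list of its own where there are three numbers: the closure in counts, from 0 (fully open) to 255 (shut), then the shift along the tool's x, y, z in cm, then the turn about the tool's x in rad. A call has 1 to 8 rows; each row is the pose to reach, as a shift and turn from the pose commanded when the call began, along the tool's axes at that moment; what a row does not reach only later rows make up. A row lasts 1/12 s, in which the tool goes at most 41.7 mm and 7.16 degrees, less where a joint would pass 70% of its speed; a pose out of reach is approached as far as the arm can. A call with a gripper value outside its range is refused whole. The fingers move at their own pace and stop on an object; the grip force is fixed at half the most. Time passes only in rows, so rows that repeat a pose let the fingers close. It gives the time, the measured TCP pose, the force and the opening at its end, in the units of the state.
- robot.read_state(): the state, without advancing time (a new reading comes with each control period).
- cams.read_camera(name): name is "side" or "top" or "wrist"; returns a dict with "frame" (384x512x3 uint8, red, green, blue), "z_map" (384x512 float32, m along the optical axis (not along the pixel's ray), 0 where there is no reading), "K" (3x3 intrinsics, pixels), "rvec" (rotation vector, rad) and "tvec" (3), from world to camera coordinates, as OpenCV has them; the wrist camera has in their place "mount" (4x4, takes a point from camera to tool coordinates, whose origin is the TCP and whose axes are the tool frame's). Camera axes: x right, y down, z forward; pixel columns grow to the right and rows downward; lengths in m; the calibration is good to about 2 mm. A picture is of the moment at which its call begins: read the wrist's pose just before it.
- robot.close_job(): hands the job in, once; it reports no verdict.
The state is a dict: "clock": time; "joints": joint angles; "dq": joint speeds; "joint_torque": joint torques, N m; "ee_pos": TCP position; "tcp_rot": TCP orientation; "contact_force": force on the tool from outside, world axes, zero at the start; "torque": the same for the moment, N m; "finger_gap": finger opening in m.
Only numpy, scipy, OpenCV 4.12 (cv2) and the standard library are available. Lean on these libraries where they do the work, as an engineer would, in place of code of your own. Each camera call takes 0.05 s, during which the arm holds its last target.

TASK

The tall crate of cutting dies walks across the bench under the mallet, so park it: with the fingers, push it low on the batten at its base so that it slides upright, without rocking or tipping, straight into its bay until it is fully home against the stop at the back. Then push the raised steel bar over with a fingertip so that it comes down flat across the mouth of the bay behind the crate. Do not grip or lift anything, and leave the roll of tape, the thread spool and the mallet where they are.

Things in the scene. Friction and masses are not known exactly. Their poses are not given: they have to be found in the camera images.
- die_crate: Tall narrow plywood crate, 1.6 kg: body 100 (x) x 170 (y) x 190 mm high, boards standing in it to 216 mm. Origin: centre of the underside; +x is the side that enters the bay first (face at x = +50 mm). On the -x side a batten 170 mm wide, 8 to 70 mm above the bench, face at x = -64 mm, stands 14 mm proud. Pushed higher than 70 mm above the bench it may tip forward.
- push_spot (a point): Centre of the batten's face on the crate's -x side, 30 mm above the bench: push here (20 to 50 mm high), towards the crate's +x; it slides on the bench at 6 to 14 N.
- bay: Wooden bay fixed to the bench: two cheeks and a back stop, 40 mm high, 22 mm thick, the cheeks lined with slippery white plastic. Origin: on the bench where the crate's origin lies when home; +x points into the bay, and the crate's axes then agree with it. Stop face x = +50 mm; inner cheek faces y = +-92 mm from x = -86 to +50 mm; nearer than that they splay to a 220 mm opening at x = -138 mm.
- drop_bar (a joint): Angle (rad) of the steel bar that closes the mouth: 0 = down, flat across the mouth; 1.57 = upright; 2.05 = leaning outwards (bay +y) against its stop. Stiff pivot: near upright it stays where it is left; pushed to below about 1.1 it comes down by itself in about a second. It comes down only behind a crate that is home.
- bar_pivot (a point): Pivot of the bar on the left (+y) cheek: bay x = -74, y = +104 mm, 53 mm above the bench. The bar turns about the bay's x axis; down, it lies at bay x = -70 to -78 mm, 6 mm behind the batten of a crate that is home.
- bar_end (a point): Point on the middle of the bar 190 mm from the pivot; push here, towards the bay's -y. The flat bar is 8 mm thick along the bay's x and 24 mm wide, reaches 238 mm from the pivot and has a black rubber grip on its last 50 mm.
- tape_roll: Bystander: roll of masking tape lying flat, 100 mm across, 25 mm high. Origin at the centre of its underside.
- spool: Bystander: spool of cream thread, 52 mm wide, 86 mm high. Origin at the centre of its underside.
- mallet_l: Bystander: mallet lying on the bench, 254 mm long along its y, head 84 mm wide and 49 mm high at its -y end. Origin under the middle.

How it is judged:
By the outcome, as a careful person would: the job done as asked, in the order asked, and still so for the second after the job is handed in, with the robot touching nothing.
It also fails if it takes over 64 s, if anything falls off the work surface, if the arm or the gripper's body presses on something with over 40 N, if the wrist force passes 120 N, or if a joint passes its speed limit or range.

## Working session

There is one attempt and no reset: what is moved stays moved. The work goes in short steps, Python scripts to look and compute and a shell command to move; the robot and the scene stay as the last step left them, time stands still between calls to the robot, and variables do not carry over. Pictures are saved under pics/ and viewed, and the job is handed in when it is done.

```bash
ls; mkdir -p pics
python3 - <<'E'
from plant import robot,cams
import cv2,numpy as np
s=robot.read_state();print({k:np.round(v,3).tolist() for k,v in s.items()})
for n in("side","top","wrist"):
    c=cams.read_camera(n);cv2.imwrite(f"pics/a_{n}.png",c["frame"][:,:,::-1]);np.savez(f"pics/a_{n}.npz",**c)
    print(n,c["K"].round(1).tolist(),[np.round(c[k],3).tolist() for k in c if k in("rvec","tvec","mount")])
E
```

```text
pics
{'clock': 0.0, 'joints': [1.069, 0.218, 1.615, 0.0, 1.311, -0.112], 'dq': [0.0, 0.0, -0.001, -0.001, 0.001, -0.0], 'joint_torque': [-0.0, -39.683, -30.386, -0.0, 0.01, -0.0], 'ee_pos': [0.237, 0.577, 0.23], 'tcp_rot': [0.304, 1.55, -0.308], 'contact_force': [0.095, 0.06, -0.407], 'torque': [0.027, -0.017, -0.023], 'finger_gap': 0.086}
side [[347.1, 0.0, 247.6], [0.0, 347.1, 192.5], [0.0, 0.0, 1.0]] [[-0.057, 2.714, -1.563], [0.583, 0.044, 1.032]]
top [[403.7, 0.0, 253.2], [0.0, 403.7, 180.0], [0.0, 0.0, 1.0]] [[2.149, -2.138, 0.129], [0.134, 0.592, 1.04]]
wrist [[307.2, 0.0, 256.5], [0.0, 307.2, 194.8], [0.0, 0.0, 1.0]] [[[-0.002, -0.326, 0.945, -0.143], [1.0, -0.001, 0.002, -0.0], [0.0, 0.945, 0.326, -0.085], [0.0, 0.0, 0.0, 1.0]]]
```

View pics/a_top.png

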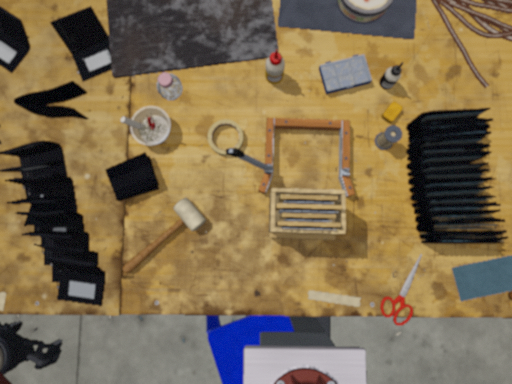

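View pics/a_side.png

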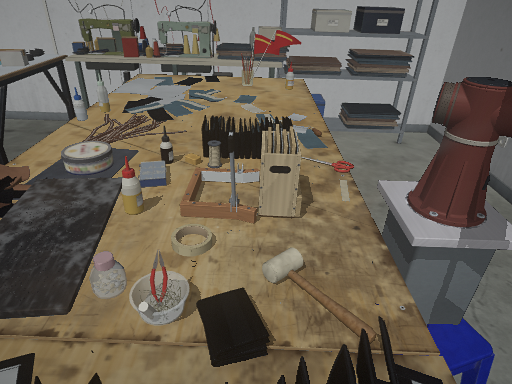

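View pics/a_wrist.png

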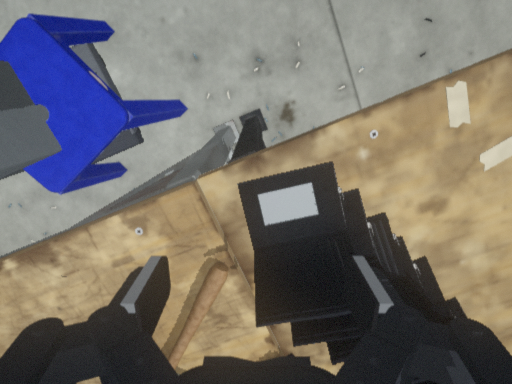

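The top view shows the bay (opening towards the robot) at (270-350, 120-195), the crate partly at its mouth at (270-347, 188-237), and the bar leaning left with its grip at (235,152). The tape is at (226,137), the mallet at (165,235) and the spool at (388,136).

```bash
cat > h.py <<'E'
import numpy as np,cv2
def load(f): return dict(np.load(f))
def cloud(c,pose=None):
    z=c["z_map"].astype(float);K=c["K"];v,u=np.mgrid[:z.shape[0],:z.shape[1]]
    P=np.stack([(u-K[0,2])/K[0,0]*z,(v-K[1,2])/K[1,1]*z,z],-1)
    if "rvec" in c:
        R=cv2.Rodrigues(c["rvec"])[0];W=(P-c["tvec"].ravel())@R
    else:
        M=c["mount"];T=P@M[:3,:3].T+M[:3,3];W=T@cv2.Rodrigues(np.array(pose[1],float))[0].T+pose[0]
    W[z<=0]=np.nan
    return W
def rect(P): return cv2.minAreaRect(P.astype(np.float32))
E
python3 - <<'E'
from h import *
c=load("pics/a_top.npz");W=cloud(c);f=c["frame"]
big=cv2.resize(f[90:270,190:420],None,fx=3.4,fy=3.4,interpolation=cv2.INTER_CUBIC)
cv2.imwrite("pics/b_top.png",big[:,:,::-1])
for (u,v) in [(300,120),(265,160),(350,160),(300,190),(272,168),(250,159),(235,152),(310,237),(310,212),(226,124),(388,130),(345,172),(165,240)]:
    print((u,v),W[v,u].round(3))
s=load("pics/a_side.npz");Ws=cloud(s);f=s["frame"]
for n,w in(("top",W),("side",Ws)):
  sub=w.reshape(-1,3)
  for lo,hi in((.17,.2),(.2,.23)):
    m=(sub[:,2]>lo)&(sub[:,2]<hi)&(sub[:,0]>.3)&(sub[:,0]<.8)&(sub[:,1]>-.2)&(sub[:,1]<.2)
    p=sub[m];print(n,lo,m.sum(),p.min(0).round(3),p.max(0).round(3),rect(p[:,:2]))
cv2.imwrite("pics/b_side.png",cv2.resize(f[100:260,150:350],None,fx=3.6,fy=3.6,interpolation=cv2.INTER_CUBIC)[:,:,::-1])
E
```

```text
(300, 120) [0.757 0.01  0.042]
(265, 160) [0.647 0.105 0.036]
(350, 160) [ 0.654 -0.132  0.   ]
(300, 190) [0.548 0.027 0.192]
(272, 168) [0.621 0.087 0.061]
(250, 159) [0.618 0.142 0.201]
(235, 152) [0.619 0.172 0.275]
(310, 237) [ 0.441 -0.009  0.069]
(310, 212) [0.498 0.005 0.194]
(226, 124) [0.752 0.214 0.019]
(388, 130) [ 0.718 -0.213  0.086]
(345, 172) [ 0.614 -0.109  0.041]
(165, 240) [0.43  0.373 0.021]
top 0.17 1509 [ 0.451 -0.076  0.17 ] [0.623 0.161 0.2  ] ((0.5364837646484375, 0.043062470853328705), (0.23924721777439117, 0.16922226548194885), 88.65824127197266)
top 0.2 1298 [ 0.459 -0.064  0.2  ] [0.623 0.169 0.229] ((0.5222675800323486, 0.0638769268989563), (0.27055031061172485, 0.11758904159069061), 65.44923400878906)
side 0.17 808 [ 0.45  -0.078  0.17 ] [0.625 0.165 0.2  ] ((0.5154836177825928, 0.05438145250082016), (0.27612361311912537, 0.14255200326442719), 71.13440704345703)
side 0.2 501 [ 0.458 -0.061  0.2  ] [0.626 0.176 0.23 ] ((0.5222078561782837, 0.0684487447142601), (0.2773459255695343, 0.11423246562480927), 67.20650482177734)
```

View pics/b_top.png

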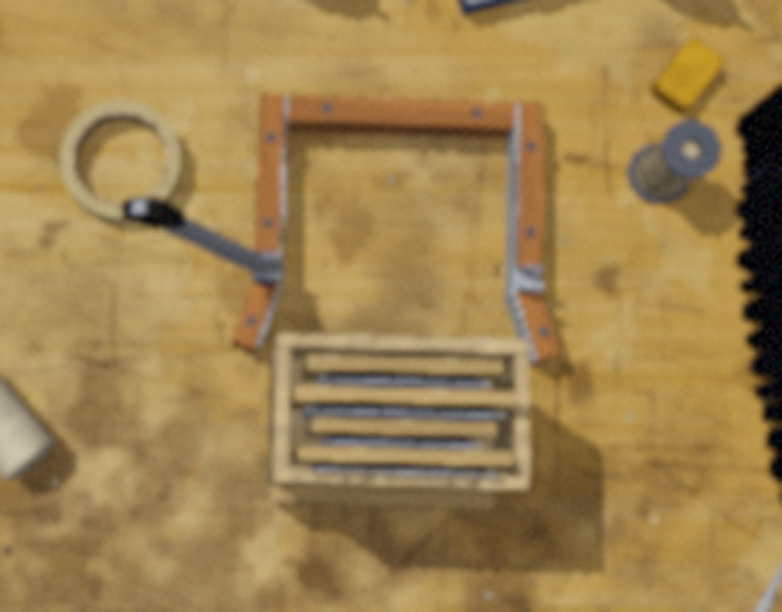

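View pics/b_side.png

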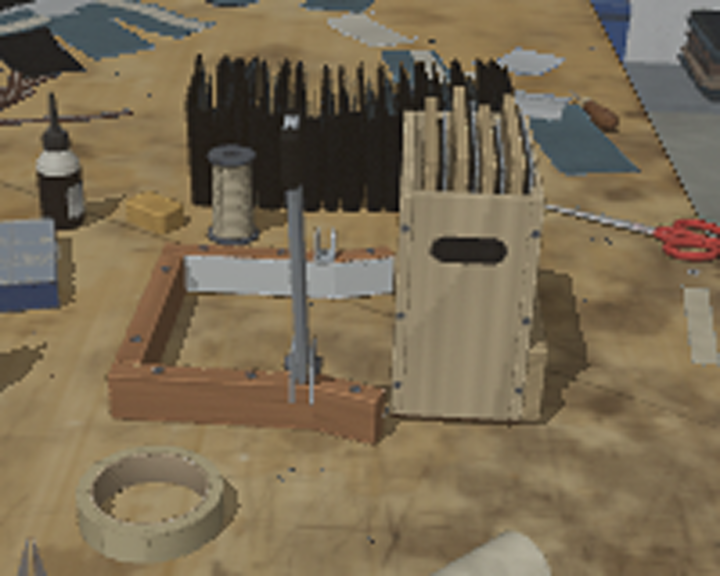

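Run:
```python
from h import *
from scipy.stats import linregress
c=load("pics/a_top.npz");W=cloud(c).reshape(-1,3);s=load("pics/a_side.npz");Ws=cloud(s).reshape(-1,3)
def sel(w,x0,x1,y0,y1,z0,z1):
    return w[(w[:,0]>x0)&(w[:,0]<x1)&(w[:,1]>y0)&(w[:,1]<y1)&(w[:,2]>z0)&(w[:,2]<z1)]
p=sel(W,.42,.6,-.11,.1,.18,.197);r=rect(p[:,:2]);print("crate top",r,cv2.boxPoints(r).round(3).tolist())
# batten top
p=sel(W,.40,.47,-.12,.12,.055,.08);print("batten",len(p),rect(p[:,:2]))
# edges per bin: front edge, back edge of crate top
p=sel(W,.42,.6,-.11,.1,.185,.197)
for side in(0,1):
  b=np.arange(-.055,.075,.01);e=[(p[(abs(p[:,1]-y)<.005),0].max() if side else p[(abs(p[:,1]-y)<.005),0].min()) for y in b];l=linregress(b,e);print("crate x-edge",l.slope,l.intercept)
# bay: tops z .034-.046
q=sel(W,.5,.85,-.16,.16,.034,.046);r=rect(q[:,:2]);print("bay all",r,q.min(0),q.max(0))
for nm,x0,x1,y0,y1 in(("L",.63,.74,.06,.15),("R",.63,.74,-.15,-.06)):
  a=sel(W,x0,x1,y0,y1,.034,.046);b=np.arange(.635,.74,.01)
  for g in(np.min,np.max):
    e=[g(a[abs(a[:,0]-x)<.005,1]) for x in b];l=linregress(b,e);print(nm,l.slope,l.intercept+.69*l.slope)
a=sel(W,.7,.85,-.07,.07,.034,.046);b=np.arange(-.06,.065,.01)
for g in(np.min,np.max):
  e=[g(a[abs(a[:,1]-x)<.005,0]) for x in b];l=linregress(b,e);print("stop",l.slope,l.intercept)
for nm,w in(("top",W),("side",Ws)):
  bar=sel(w,.58,.66,.09,.25,.08,.32);v=np.linalg.svd(bar-bar.mean(0))[2][0];print(nm,"bar",bar.mean(0),v,len(bar),bar.max(0))
  for z0 in(.06,.1,.15,.2,.25):
    k=sel(w,.58,.66,.07,.25,z0,z0+.03);print(z0,len(k),k.min(0).round(3),k.max(0).round(3)) if len(k) else 0
```

```text
crate top ((0.5010960102081299, 0.009214401245117188), (0.1698857992887497, 0.10008969157934189), 88.71172332763672) [[0.4490000009536743, -0.07500000298023224], [0.5490000247955322, -0.07699999958276749], [0.5529999732971191, 0.09300000220537186], [0.453000009059906, 0.0949999988079071]]
batten 378 ((0.44466933608055115, 0.011584050953388214), (0.17019720375537872, 0.025583013892173767), 84.18093872070312)
crate x-edge 0.018416538826800676 0.4517217121313889
crate x-edge 0.020996798605921307 0.5498606995146094
bay all ((0.6589099764823914, -0.008355751633644104), (0.2539886236190796, 0.20646440982818604), 88.20539855957031) [ 0.55219589 -0.13233667  0.03401965] [0.76431322 0.12139603 0.04570521]
L -0.03481416911388023 0.08389079003545483
L -0.032072296849561734 0.10375427461873493
R -0.025674121648711745 -0.12218586376149819
R 0.14734212162037463 -0.09703986107461618
stop 0.03909275462885582 0.7397581806518095
stop 0.040572901866352554 0.7609055629631775
top bar [0.61871863 0.15027128 0.20627476] [0.01554227 0.36324024 0.93156587] 317 [0.62848583 0.19181509 0.27891998]
0.06 45 [0.605 0.087 0.06 ] [0.628 0.122 0.089]
0.1 33 [0.615 0.104 0.101] [0.623 0.134 0.128]
0.15 33 [0.616 0.121 0.151] [0.623 0.154 0.179]
0.2 41 [0.617 0.14  0.201] [0.623 0.169 0.229]
0.25 112 [0.615 0.158 0.25 ] [0.628 0.192 0.279]
side bar [0.62068139 0.16154723 0.20248241] [-0.01391704 -0.35359495 -0.9352951 ] 328 [0.62904905 0.19366955 0.28011467]
0.06 53 [0.608 0.088 0.061] [0.632 0.122 0.088]
0.1 32 [0.616 0.104 0.102] [0.625 0.138 0.129]
0.15 41 [0.617 0.131 0.15 ] [0.625 0.157 0.18 ]
0.2 41 [0.618 0.159 0.201] [0.626 0.176 0.23 ]
0.25 97 [0.615 0.164 0.25 ] [0.629 0.194 0.279]
```

```bash
cat >> h.py <<'E'
def plan(target,psi=None):
    """print shift in cm (tool axes) from current measured pose to world target, and turn to put tool y along yaw psi"""
    from plant import robot
    s=robot.read_state();R=cv2.Rodrigues(np.array(s["tcp_rot"],float))[0];p=np.array(s["ee_pos"])
    print("t",round(s["clock"],2),"p",p.round(4),"F",np.round(s["contact_force"],1),"q",np.round(s["joints"],2),"R\n",R.round(3))
    if target is not None: print("shift cm",(R.T@(np.array(target)-p)*100).round(2))
    if psi is not None:
        d=R.T@np.array([np.cos(psi),np.sin(psi),0]);print("turn",np.arctan2(d[2],d[1]).round(3), "or",np.arctan2(-d[2],-d[1]).round(3))
E
python3 -c "
from h import *
plan([.35,.015,.23],-0.025)"
```

```text
t 0.15 p [0.2372 0.5776 0.2303] F [-0.3 -0.8 -0.9] q [ 1.07  0.22  1.61  0.    1.31 -0.11] R
 [[-0.001  0.38   0.925]
 [-0.002  0.925 -0.38 ]
 [-1.    -0.002 -0.   ]]
shift cm [  0.11 -47.75  31.82]
turn 1.206 or -1.936
```

```bash
python3 -m pendant '[[0,[0,-3,2],0.12],[0,[0,-6,4],0.24],[0,[0,-9,6],0.36],[0,[0,-12,8],0.48],[0,[0,-15,10],0.6],[0,[0,-18,12],0.72],[0,[0,-21,14],0.84],[0,[0,-24,16],0.96]]'; python3 -c "
from h import *
plan([.35,.015,.23],-0.025)"
```

```text
clock: 0.82
ee_pos: [0.2939, 0.2936, 0.2309]
tcp_rot: [1.048, 1.303, -1.049]
contact_force: [1.1, 0.1, -0.7]
finger_gap: 0.0854
t 0.82 p [0.2939 0.2936 0.2309] F [ 1.1  0.1 -0.7] q [ 0.62 -0.26  2.08 -0.    1.32  0.4 ] R
 [[-0.     0.977  0.214]
 [-0.     0.214 -0.977]
 [-1.    -0.     0.   ]]
shift cm [ 0.1  -0.49 28.41]
turn 0.241 or -2.901
```

```bash
python3 -m pendant '[[0,[0,0,3.5],0.08],[0,[0,0,7],0.16],[0,[0,0,10.5],0.24],[0,[0,0,14],0.24],[0,[0,0,17.5],0.24],[0,[0,-0.2,21.5],0.24],[0,[0,-0.4,25],0.24],[0,[0,-0.5,28.4],0.24]]'; python3 -c "
from h import *
plan([.35,.015,.02],-0.025)"
python3 - <<'E'
from plant import robot,cams
import cv2,numpy as np
for n in("side","top","wrist"):
    c=cams.read_camera(n);cv2.imwrite(f"pics/c_{n}.png",c["frame"][:,:,::-1]);np.savez(f"pics/c_{n}.npz",**c)
E
```

```text
clock: 1.48
ee_pos: [0.3513, 0.0153, 0.2313]
tcp_rot: [1.224, 1.199, -1.223]
contact_force: [0.6, -0.1, -0.3]
finger_gap: 0.0852
t 1.48 p [0.3513 0.0153 0.2313] F [ 0.6 -0.1 -0.3] q [-0.16 -0.43  2.2  -0.    1.37 -0.14] R
 [[ 0.001  1.    -0.019]
 [-0.    -0.019 -1.   ]
 [-1.     0.001  0.   ]]
shift cm [21.13 -0.15  0.03]
turn 0.006 or -3.136
```

View pics/c_side.png

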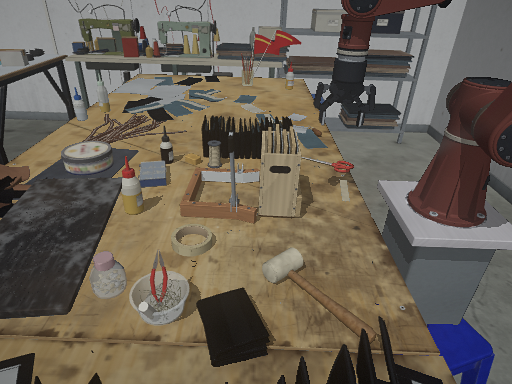

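View pics/c_top.png

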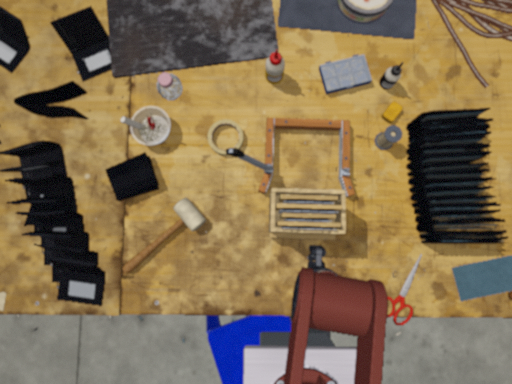

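View pics/c_wrist.png

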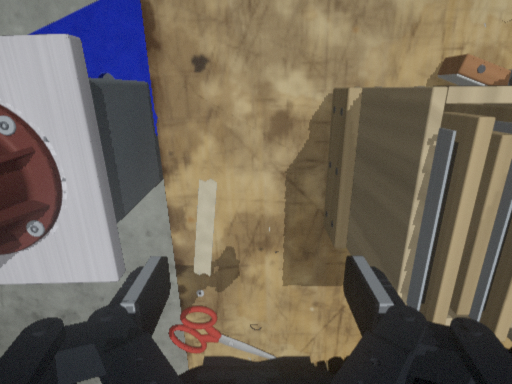

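Run:
```python
from h import *
f=load("pics/c_side.npz");g=f["frame"][40:140,290:410]
cv2.imwrite("pics/c_grip.png",cv2.resize(g,None,fx=5,fy=5,interpolation=cv2.INTER_CUBIC)[:,:,::-1])
for n in("side","top"):
  W=cloud(load(f"pics/c_{n}.npz")).reshape(-1,3);p=np.array([.3513,.0153,.2313])
  d=W-p; d=d[(abs(d[:,1])<.06)&(abs(d[:,0])<.12)&(d[:,2]>-.03)&(d[:,2]<.2)]
  for z in np.arange(-.02,.2,.01):
    k=d[abs(d[:,2]-z)<.005]
    if len(k)>2: print(n,z.round(3),len(k),"x",k[:,0].min().round(3),k[:,0].max().round(3),"y",k[:,1].min().round(3),k[:,1].max().round(3))
```

```text
side -0.02 38 x 0.108 0.12 y -0.057 0.058
side 0.02 32 x -0.054 0.054 y -0.01 0.013
side 0.03 54 x -0.057 0.056 y -0.007 0.013
side 0.04 53 x -0.056 0.056 y -0.012 0.012
side 0.05 51 x -0.056 0.056 y -0.01 0.012
side 0.06 74 x -0.073 0.07 y -0.008 0.017
side 0.07 139 x -0.074 0.074 y -0.012 0.017
side 0.08 191 x -0.073 0.072 y -0.018 0.02
side 0.09 173 x -0.072 0.071 y -0.016 0.02
side 0.1 203 x -0.071 0.07 y -0.014 0.023
side 0.11 253 x -0.07 0.068 y -0.016 0.021
side 0.12 204 x -0.067 0.067 y -0.013 0.015
side 0.13 91 x -0.035 0.037 y -0.002 0.039
side 0.14 134 x -0.035 0.037 y -0.005 0.039
side 0.15 152 x -0.036 0.037 y -0.004 0.04
side 0.16 140 x -0.037 0.037 y -0.003 0.04
side 0.17 153 x -0.035 0.037 y -0.012 0.04
side 0.18 153 x -0.038 0.035 y -0.018 0.039
side 0.19 130 x -0.034 0.034 y -0.008 0.038
top -0.02 135 x 0.114 0.119 y -0.058 0.059
top 0.06 34 x 0.045 0.075 y -0.007 0.007
top 0.07 27 x 0.03 0.073 y -0.019 0.011
top 0.08 52 x 0.033 0.073 y -0.023 0.01
top 0.09 27 x 0.032 0.072 y -0.022 0.01
top 0.1 20 x 0.035 0.07 y -0.018 0.006
top 0.11 112 x 0.037 0.069 y -0.018 0.006
top 0.12 68 x 0.036 0.067 y -0.018 0.005
top 0.13 5 x 0.035 0.037 y -0.018 0.009
top 0.14 9 x 0.036 0.038 y -0.01 0.008
top 0.15 6 x 0.035 0.037 y -0.019 0.009
top 0.16 24 x 0.034 0.038 y -0.013 0.011
top 0.17 30 x 0.029 0.037 y -0.029 0.01
top 0.19 10 x 0.034 0.035 y -0.017 0.007
```

View pics/c_grip.png

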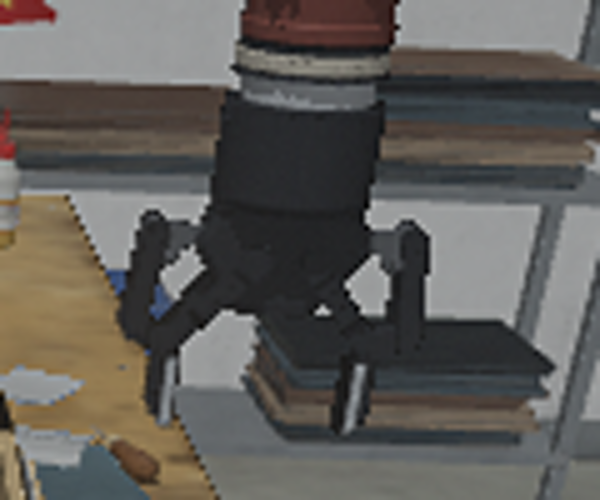

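Run:
```python
from h import *
c=load("pics/c_wrist.npz");z=c["z_map"].astype(float);K=c["K"];v,u=np.mgrid[:384,:512]
P=np.stack([(u-K[0,2])/K[0,0]*z,(v-K[1,2])/K[1,1]*z,z],-1)
T=P@c["mount"][:3,:3].T+c["mount"][:3,3];T=T[z>0]
for h in np.arange(-.01,-.2,-.01):
    k=T[(abs(T[:,0]-h)<.005)]
    k=k[(abs(k[:,1])<.1)]
    if len(k)>3:
        q=k[abs(k[:,1])>.045];m=k[abs(k[:,1])<.045]
        print(h.round(2),len(k),"y",k[:,1].min().round(3),k[:,1].max().round(3),"zmin outer",q[:,2].min().round(4) if len(q) else None,"inner",m[:,2].min().round(4) if len(m) else None)
th=np.radians(np.arange(0,80,5))
# outline points in top/side cloud in tool frame: max forward extent at each height for many angles, outer side seen by side cam
W=cloud(load("pics/c_side.npz")).reshape(-1,3);W2=cloud(load("pics/c_top.npz")).reshape(-1,3)
R=cv2.Rodrigues(np.array([1.224,1.199,-1.223]))[0]
A=np.vstack([(w-[.3513,.0153,.2313])@R for w in(W,W2)]+[T])
A=A[(abs(A[:,1])<.09)&(abs(A[:,2])<.06)&(A[:,0]<-.012)&(A[:,0]>-.19)]
for i in range(0,90,10):
    t=np.radians(i);f=np.abs(A[:,1])*np.cos(t)+np.abs(A[:,2])*np.sin(t)
    g=lambda a,b:np.percentile(f[(A[:,0]<-a)&(A[:,0]>-b)],99.5).round(4)
    print(i,"tip",g(.015,.05),"knuckle",g(.055,.125),"body",g(.125,.19))
```

```text
-0.01 67 y -0.044 0.042 zmin outer None inner -0.0085
-0.02 952 y -0.056 0.056 zmin outer -0.012 inner -0.0118
-0.03 1411 y -0.057 0.056 zmin outer -0.0123 inner -0.0119
-0.04 1756 y -0.057 0.056 zmin outer -0.0121 inner -0.0121
-0.05 1539 y -0.061 0.062 zmin outer -0.0129 inner -0.0123
-0.06 4001 y -0.075 0.074 zmin outer -0.0151 inner -0.0133
-0.07 8803 y -0.075 0.074 zmin outer -0.0148 inner -0.0182
-0.08 9303 y -0.074 0.072 zmin outer -0.0139 inner -0.0192
-0.09 1309 y -0.036 0.035 zmin outer None inner -0.0187
0 tip 0.0567 knuckle 0.0735 body 0.0379
10 tip 0.057 knuckle 0.0744 body 0.0387
20 tip 0.0557 knuckle 0.0731 body 0.0394
30 tip 0.0526 knuckle 0.0695 body 0.0397
40 tip 0.048 knuckle 0.0639 body 0.0393
50 tip 0.0419 knuckle 0.0564 body 0.0391
60 tip 0.0347 knuckle 0.0472 body 0.0389
70 tip 0.0276 knuckle 0.0367 body 0.0391
80 tip 0.02 knuckle 0.0254 body 0.0397
```

```bash
python3 -c "
from h import *
plan([.36,-.02,.021],0.912)"
```

```text
t 1.63 p [0.3517 0.0151 0.2312] F [-0.1  0.7  0.1] q [-0.16 -0.43  2.2   0.    1.37 -0.13] R
 [[-0.     1.    -0.025]
 [ 0.    -0.025 -1.   ]
 [-1.    -0.    -0.   ]]
shift cm [21.02  0.92  3.49]
turn -0.937 or 2.204
```

```bash
python3 -m pendant '[[0,[1,0,0.5],-0.117],[0,[3,0,1],-0.234],[0,[5,0,1.5],-0.351],[0,[7.5,0,2],-0.468],[0,[10,0.2,2.5],-0.585],[0,[12.5,0.4,3],-0.702],[0,[15,0.7,3.3],-0.82],[0,[17,0.9,3.5],-0.937]]' && python3 -m pendant '[[0,[2,0,0],0],[0,[3.5,0,0],0],[0,[4.0,0,0],0],[0,[4.0,0,0],0]]'
python3 - <<'E'
from h import *
plan([.36,-.02,.021],0.912)
from plant import cams
for n in("side","top"):
    c=cams.read_camera(n);cv2.imwrite(f"pics/d_{n}.png",c["frame"][:,:,::-1]);np.savez(f"pics/d_{n}.npz",**c)
t=load("pics/d_top.npz")["frame"][110:300,200:430];s=load("pics/d_side.npz")["frame"][80:260,150:400]
cv2.imwrite("pics/d.png",np.hstack([cv2.resize(t,(400,330)),cv2.resize(s,(400,330))])[:,:,::-1])
E
```

```text
clock: 2.3
ee_pos: [0.359, -0.0165, 0.0595]
tcp_rot: [0.505, 1.513, -0.505]
contact_force: [0.3, 0.7, -0.1]
finger_gap: 0.0856
clock: 2.63
ee_pos: [0.3582, -0.0165, 0.0199]
tcp_rot: [0.51, 1.514, -0.51]
contact_force: [-0.5, 0.7, 0.2]
finger_gap: 0.0852
t 2.63 p [ 0.3582 -0.0165  0.0199] F [-0.5  0.7  0.2] q [-0.24 -0.03  2.35  0.    0.83 -1.16] R
 [[-0.004  0.606  0.796]
 [ 0.001  0.796 -0.606]
 [-1.    -0.001 -0.004]]
shift cm [-0.11 -0.17  0.35]
turn 0.008 or -3.134
```

View pics/d.png

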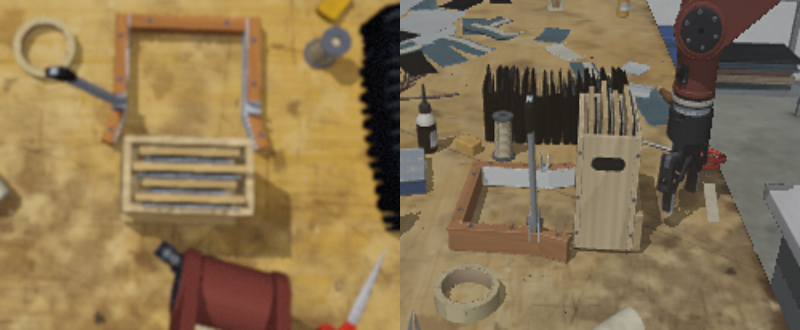

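```bash
python3 -m pendant '[[0,[-0.1,0.9,1.8],0],[0,[-0.1,1.5,2.6],0],[0,[-0.1,1.75,2.95],0],[0,[-0.1,2.0,3.25],0],[0,[-0.1,2.25,3.6],0],[0,[-0.1,2.45,3.9],0],[0,[-0.1,2.7,4.2],0],[0,[-0.1,2.95,4.55],0]]'
cat > look.py <<'E'
from h import *
import sys
from plant import cams
tag=sys.argv[1];plan(None)
for n in("side","top"):
    c=cams.read_camera(n);np.savez(f"pics/{tag}_{n}.npz",**c)
t=load(f"pics/{tag}_top.npz");s=load(f"pics/{tag}_side.npz")
cv2.imwrite(f"pics/{tag}.png",np.hstack([cv2.resize(t["frame"][90:280,200:430],(400,330)),cv2.resize(s["frame"][80:260,150:400],(400,330))])[:,:,::-1])
def sel(w,x0,x1,y0,y1,z0,z1):
    return w[(w[:,0]>x0)&(w[:,0]<x1)&(w[:,1]>y0)&(w[:,1]<y1)&(w[:,2]>z0)&(w[:,2]<z1)]
W=cloud(t);hsv=cv2.cvtColor(t["frame"],cv2.COLOR_RGB2HSV)
W[(hsv[...,2]<100)|(hsv[...,0]<8)]=np.nan
p=sel(W.reshape(-1,3),.42,.78,-.13,.105,.183,.2)
from scipy.stats import linregress
b=np.arange(-.07,.085,.01)
e=[(y,k.max()) for y in b if len(k:=p[abs(p[:,1]-y)<.005,0])>3]
e=np.array(e);l=linregress(e[:,0],e[:,1]);print("front edge slope",round(l.slope,4),"x at y=0",round(l.intercept,4),"resid n",len(e))
yaw=-np.arctan(l.slope);m=p[(p[:,0]>l.intercept-.05)]
print("rect",rect(p[:,:2]),"y range near front",p[:,1].min().round(4),p[:,1].max().round(4))
ctr_y=(m[:,1].min()+m[:,1].max())/2
O=np.array([.6895,-.009]);a=-.034;ux=np.array([np.cos(a),np.sin(a)]);uy=np.array([-np.sin(a),np.cos(a)])
f=np.array([l.intercept+l.slope*ctr_y,ctr_y]);c=f-.05*np.array([np.cos(yaw),np.sin(yaw)])
print("crate yaw rel bay",round(yaw-a,4),"centre in bay mm",(np.array([(c-O)@ux,(c-O)@uy])*1000).round(1),"z top spread",[np.nanmedian(p[(p[:,0]>c[0]+.03),2]).round(4),np.nanmedian(p[(p[:,0]<c[0]-.03),2]).round(4)])
E
python3 look.py e
```

```text
clock: 3.4
ee_pos: [0.4058, -0.0204, 0.0196]
tcp_rot: [0.507, 1.528, -0.512]
contact_force: [-11.8, 2.0, 2.9]
finger_gap: 0.0851
t 3.4 p [ 0.4058 -0.0204  0.0196] F [-11.8   2.    2.9] q [-0.22  0.08  2.23 -0.    0.84 -1.14] R
 [[-0.017  0.604  0.797]
 [ 0.003  0.797 -0.604]
 [-1.    -0.008 -0.015]]
front edge slope 0.0411 x at y=0 0.5603 resid n 16
rect ((0.5114231109619141, 0.008183099329471588), (0.17092882096767426, 0.10022270679473877), 87.4767074584961) y range near front -0.0763 0.0956
crate yaw rel bay -0.007 centre in bay mm [-179.4   13.5] z top spread [np.float64(0.1886), np.float64(0.1897)]
```

View pics/e.png

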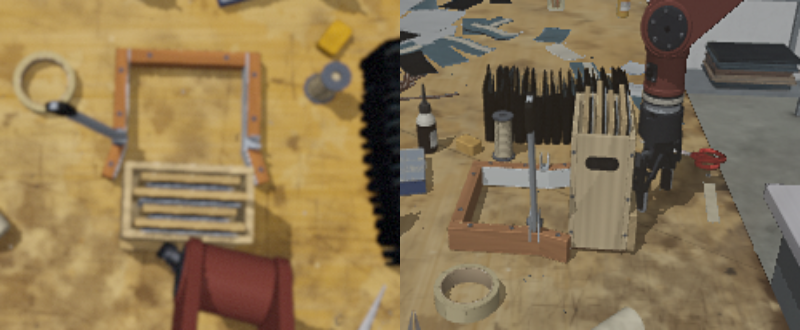

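```bash
python3 -m pendant '[[0,[0,0.25,0.35],0],[0,[0,0.45,0.65],0],[0,[0,0.7,1.0],0],[0,[0,0.95,1.3],0],[0,[0,1.15,1.6],0]]'; python3 look.py f
```

```text
clock: 3.92
ee_pos: [0.4257, -0.0209, 0.0196]
tcp_rot: [0.507, 1.527, -0.512]
contact_force: [-11.9, 2.2, 1.4]
finger_gap: 0.085
t 3.92 p [ 0.4257 -0.0209  0.0196] F [-11.9   2.2   1.4] q [-0.21  0.12  2.19 -0.    0.85 -1.13] R
 [[-0.017  0.604  0.796]
 [ 0.003  0.797 -0.605]
 [-1.    -0.008 -0.015]]
front edge slope 0.0743 x at y=0 0.5789 resid n 16
rect ((0.5302677750587463, 0.006561681628227234), (0.16990870237350464, 0.10050762444734573), 85.78868865966797) y range near front -0.0815 0.0935
crate yaw rel bay -0.0402 centre in bay mm [-160.6   12.1] z top spread [np.float64(0.1885), np.float64(0.1896)]
```

View pics/f.png

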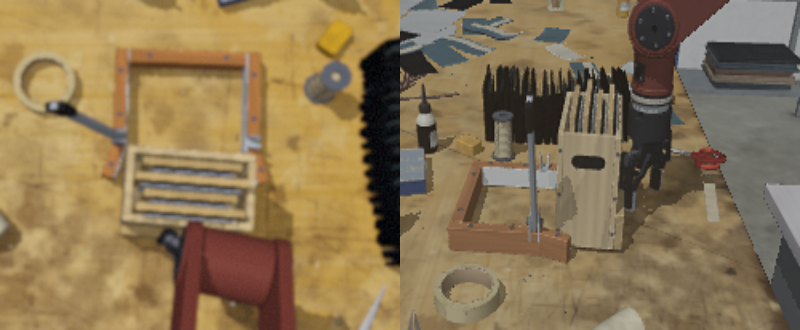

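```bash
python3 -m pendant '[[0,[0,-0.85,-1.1],0],[0,[0,-1.8,-0.4],0],[0,[0,-1.3,0.3],0],[0,[0,-0.95,0.7],0],[0,[0,-0.7,1.1],0],[0,[0,-0.4,1.55],0],[0,[0,-0.1,1.95],0],[0,[0,0.2,2.35],0]]'; python3 look.py g
```

```text
clock: 4.68
ee_pos: [0.4454, -0.0339, 0.0201]
tcp_rot: [0.505, 1.53, -0.512]
contact_force: [-24.7, -1.6, 11.1]
finger_gap: 0.0855
t 4.68 p [ 0.4454 -0.0339  0.0201] F [-24.7  -1.6  11.1] q [-0.23  0.16  2.14 -0.    0.86 -1.15] R
 [[-0.02   0.603  0.797]
 [ 0.002  0.797 -0.603]
 [-1.    -0.01  -0.017]]
front edge slope 0.0946 x at y=0 0.5986 resid n 16
rect ((0.5495681762695312, 0.005540736019611359), (0.17060984671115875, 0.10023276507854462), 84.64485931396484) y range near front -0.082 0.0935
crate yaw rel bay -0.0603 centre in bay mm [-140.8   13.5] z top spread [np.float64(0.1887), np.float64(0.1891)]
```

View pics/g.png

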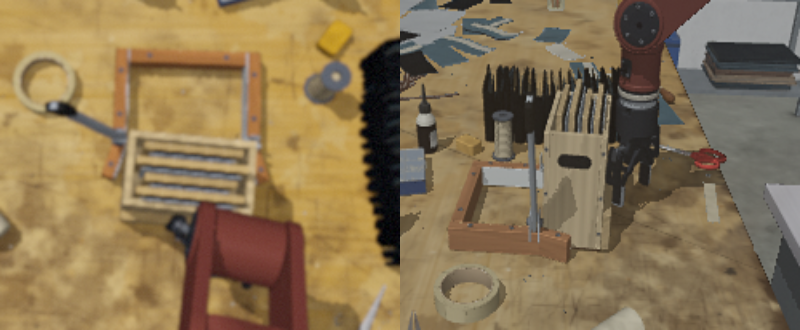

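```bash
python3 -m pendant '[[0,[0,0.2,0.5],0],[0,[0,0.4,0.95],0],[0,[0,0.6,1.45],0],[0,[0,0.75,1.95],0],[0,[0,0.95,2.4],0],[0,[0,1.15,2.9],0]]'; python3 look.py i
```

```text
clock: 5.28
ee_pos: [0.4772, -0.0421, 0.0197]
tcp_rot: [0.508, 1.526, -0.512]
contact_force: [-11.6, 3.0, 0.5]
finger_gap: 0.0852
t 5.28 p [ 0.4772 -0.0421  0.0197] F [-11.6   3.    0.5] q [-0.23  0.22  2.07 -0.    0.87 -1.15] R
 [[-0.015  0.605  0.796]
 [ 0.003  0.796 -0.605]
 [-1.    -0.007 -0.014]]
front edge slope 0.065 x at y=0 0.6332 resid n 16
rect ((0.5837330222129822, -0.001816965639591217), (0.17058871686458588, 0.10086885094642639), 85.88026428222656) y range near front -0.0875 0.0866
crate yaw rel bay -0.0309 centre in bay mm [-106.6    5.9] z top spread [np.float64(0.1886), np.float64(0.1901)]
```

View pics/i.png

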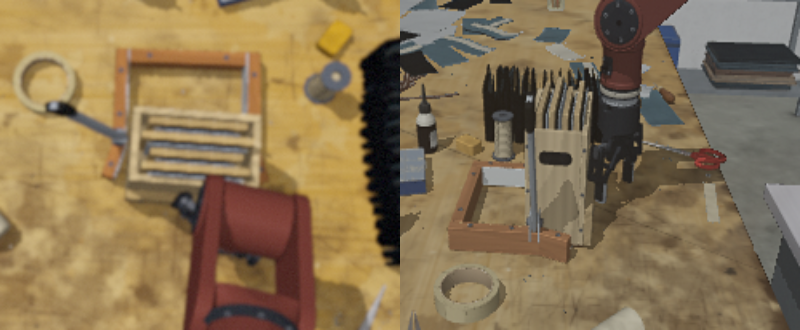

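```bash
python3 -m pendant '[[0,[0,0.25,0.45],0],[0,[0,0.5,0.85],0],[0,[0,0.75,1.3],0],[0,[0,1.0,1.75],0],[0,[0,1.25,2.15],0],[0,[0,1.5,2.6],0],[0,[0,1.8,3.05],0],[0,[0,2.05,3.5],0]]'; python3 look.py j
```

```text
clock: 6.05
ee_pos: [0.5176, -0.0471, 0.0197]
tcp_rot: [0.508, 1.526, -0.512]
contact_force: [-11.5, 0.7, 2.0]
finger_gap: 0.0853
t 6.05 p [ 0.5176 -0.0471  0.0197] F [-11.5   0.7   2. ] q [-0.23  0.29  1.97 -0.    0.89 -1.15] R
 [[-0.015  0.605  0.796]
 [ 0.002  0.796 -0.605]
 [-1.    -0.007 -0.014]]
front edge slope 0.0103 x at y=0 0.6722 resid n 16
rect ((0.6238347291946411, -0.006536416709423065), (0.17070719599723816, 0.10081441700458527), 86.01161193847656) y range near front -0.0936 0.0819
crate yaw rel bay 0.0237 centre in bay mm [-67.4  -0.9] z top spread [np.float64(0.1885), np.float64(0.1899)]
```

View pics/j.png

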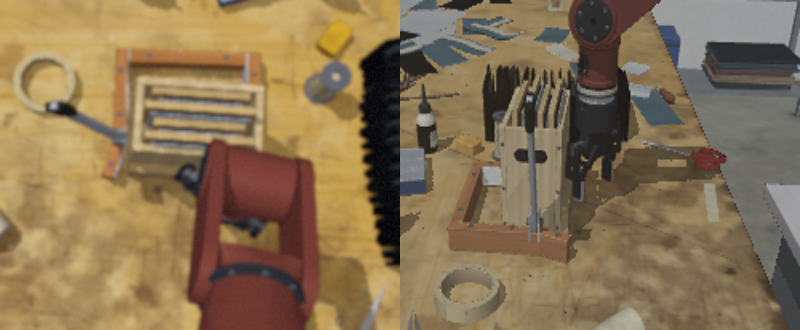

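```bash
python3 -m pendant '[[0,[0,0.3,0.4],0],[0,[0,0.6,0.8],0],[0,[0,0.85,1.2],0],[0,[0,1.15,1.65],0],[0,[0,1.45,2.05],0],[0,[0,1.75,2.45],0],[0,[0,2.0,2.85],0],[0,[0,2.3,3.25],0]]'; python3 look.py k
```

```text
clock: 6.82
ee_pos: [0.5574, -0.0489, 0.0195]
tcp_rot: [0.508, 1.526, -0.512]
contact_force: [-11.4, 0.6, 1.6]
finger_gap: 0.0849
t 6.82 p [ 0.5574 -0.0489  0.0195] F [-11.4   0.6   1.6] q [-0.21  0.36  1.88 -0.    0.91 -1.13] R
 [[-0.016  0.605  0.796]
 [ 0.002  0.796 -0.605]
 [-1.    -0.008 -0.014]]
front edge slope -0.0237 x at y=0 0.7112 resid n 16
rect ((0.6630483269691467, -0.00840519368648529), (0.170775905251503, 0.10101556032896042), 85.16447448730469) y range near front -0.0962 0.0797
crate yaw rel bay 0.0577 centre in bay mm [-27.9  -3.7] z top spread [np.float64(0.1884), np.float64(0.1898)]
```

View pics/k.png

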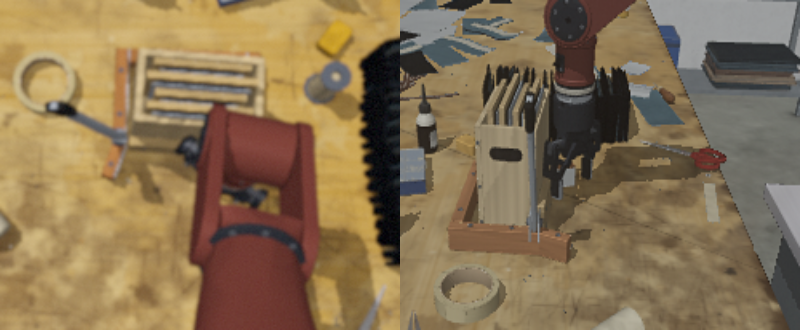

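```bash
python3 -m pendant '[[0,[0,0.25,0.3],0],[0,[0,0.5,0.65],0],[0,[0,0.7,1.0],0],[0,[0,0.95,1.3],0],[0,[0,1.15,1.65],0],[0,[0,1.35,1.9],0],[0,[0,1.5,2.1],0],[0,[0,1.6,2.25],0]]'; python3 look.py l
```

```text
clock: 7.58
ee_pos: [0.5824, -0.0498, 0.0192]
tcp_rot: [0.504, 1.532, -0.513]
contact_force: [-24.4, 0.1, 11.9]
finger_gap: 0.0854
t 7.58 p [ 0.5824 -0.0498  0.0192] F [-24.4   0.1  11.9] q [-0.2   0.41  1.81 -0.    0.94 -1.13] R
 [[-0.022  0.603  0.797]
 [ 0.002  0.798 -0.603]
 [-1.    -0.012 -0.019]]
front edge slope -0.0807 x at y=0 0.7326 resid n 16
rect ((0.6860311031341553, -0.009653523564338684), (0.17034095525741577, 0.10110156983137131), 85.299072265625) y range near front -0.0979 0.0772
crate yaw rel bay 0.1145 centre in bay mm [-5.6 -6.7] z top spread [np.float64(0.1885), np.float64(0.1892)]
```

View pics/l.png

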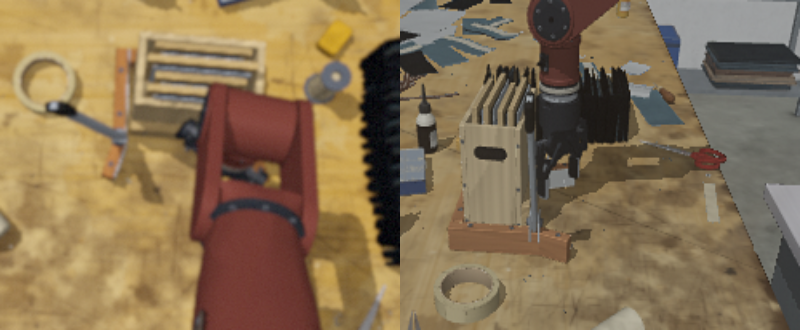

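```bash
python3 -m pendant '[[0,[0,-1,-1.3],0],[0,[0,-1.85,-0.6],0],[0,[0,-1.3,0.2],0],[0,[0,-1.1,0.55],0],[0,[0,-1.0,0.75],0],[0,[0,-0.9,0.95],0],[0,[0,-0.85,1.1],0],[0,[0,-0.85,1.1],0]]'; python3 look.py m
```

```text
clock: 8.35
ee_pos: [0.5856, -0.0639, 0.0189]
tcp_rot: [0.505, 1.534, -0.514]
contact_force: [-22.6, 0.4, 7.9]
finger_gap: 0.0853
t 8.35 p [ 0.5856 -0.0639  0.0189] F [-22.6   0.4   7.9] q [-0.23  0.42  1.8  -0.    0.95 -1.15] R
 [[-0.024  0.604  0.797]
 [ 0.002  0.797 -0.604]
 [-1.    -0.013 -0.02 ]]
front edge slope 0.0295 x at y=0 0.7399 resid n 15
rect ((0.6904078125953674, -0.011873841285705566), (0.16944685578346252, 0.10128441452980042), 88.50860595703125) y range near front -0.0974 0.0726
crate yaw rel bay 0.0045 centre in bay mm [ 0.1 -2. ] z top spread [np.float64(0.1886), np.float64(0.1895)]
```

View pics/m.png

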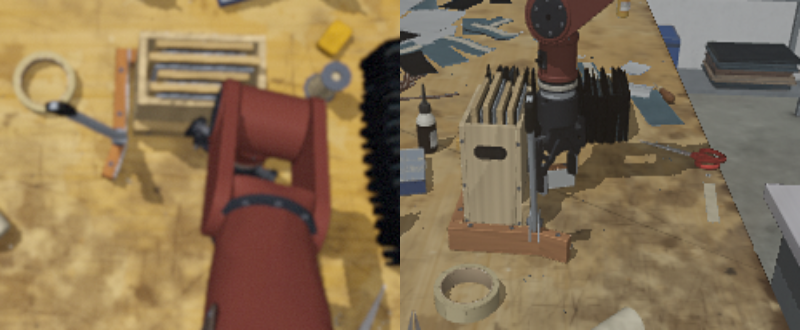

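```bash
python3 -m pendant '[[0,[0,-1.2,-1.6],0],[0,[0,-3.0,-4.0],0],[0,[-3,-4.0,-5.4],0],[100,[-7,-4.2,-5.6],0],[255,[-11,-4.2,-5.6],0],[255,[-15,-4.2,-5.6],0],[255,[-19,-4.2,-5.6],0],[255,[-21.8,-4.2,-5.6],0]]'; python3 look.py n
```

```text
clock: 9.12
ee_pos: [0.5286, -0.065, 0.2467]
tcp_rot: [0.512, 1.5, -0.51]
contact_force: [-0.1, -1.0, 0.7]
finger_gap: 0.0256
t 9.12 p [ 0.5286 -0.065   0.2467] F [-0.1 -1.   0.7] q [-0.25 -0.    1.82  0.    1.31 -1.17] R
 [[ 0.009  0.608  0.794]
 [-0.002  0.794 -0.608]
 [-1.     0.004  0.009]]
front edge slope 0.0393 x at y=0 0.7392 resid n 15
rect ((0.6896169781684875, -0.011894792318344116), (0.1696556806564331, 0.10103114694356918), 88.33515167236328) y range near front -0.0975 0.0727
crate yaw rel bay -0.0053 centre in bay mm [-0.7 -1.6] z top spread [np.float64(0.1884), np.float64(0.1891)]
```

View pics/n.png

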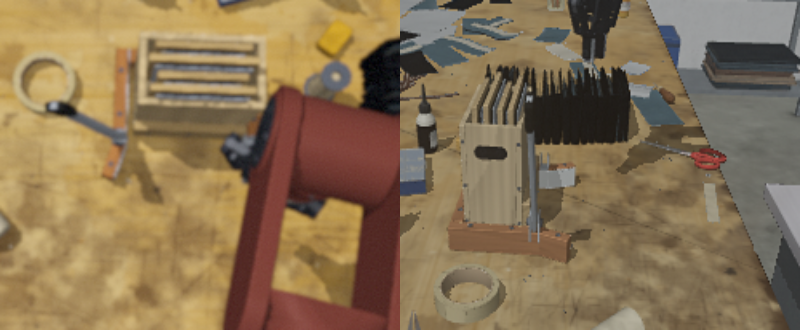

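```bash
python3 -c "
from h import *
plan([.53,.245,.234],-0.034)
plan([.619,.245,.234])"
```

```text
t 9.22 p [ 0.5315 -0.0657  0.2497] F [ 0.3 -1.   0. ] q [-0.25 -0.    1.82  0.    1.31 -1.17] R
 [[ 0.018  0.608  0.794]
 [-0.004  0.794 -0.608]
 [-1.     0.007  0.017]]
shift cm [  1.44  24.57 -19.04]
turn 0.951 or -2.19
t 9.22 p [ 0.5315 -0.0657  0.2497] F [ 0.3 -1.   0. ] q [-0.25 -0.    1.82  0.    1.31 -1.17] R
 [[ 0.018  0.608  0.794]
 [-0.004  0.794 -0.608]
 [-1.     0.007  0.017]]
shift cm [  1.6   29.98 -11.97]
```

```bash
python3 -m pendant '[[255,[0,3,-2.4],0.12],[255,[0,6.1,-4.8],0.24],[255,[0.3,9.2,-7.1],0.36],[255,[0.6,12.3,-9.5],0.48],[255,[0.9,15.4,-11.9],0.6],[255,[1.2,18.5,-14.3],0.72],[255,[1.4,21.5,-16.7],0.84],[255,[1.4,24.5,-19],0.95]]'; python3 look.py o;python3 -c "
from h import *
plan([.619,.245,.234],-0.034)"
```

```text
clock: 9.88
ee_pos: [0.5236, 0.2384, 0.2259]
tcp_rot: [1.208, 1.21, -1.207]
contact_force: [0.8, -0.6, 0.2]
finger_gap: -0.0
t 9.88 p [0.5236 0.2384 0.2259] F [ 0.8 -0.6  0.2] q [0.31 0.12 1.74 0.   1.29 0.3 ] R
 [[ 0.001  1.     0.002]
 [ 0.     0.002 -1.   ]
 [-1.     0.001 -0.   ]]
front edge slope 0.0374 x at y=0 0.7391 resid n 15
rect ((0.6896681785583496, -0.011925727128982544), (0.17013216018676758, 0.10130447894334793), 87.70378875732422) y range near front -0.0975 0.0727
crate yaw rel bay -0.0034 centre in bay mm [-0.8 -1.7] z top spread [np.float64(0.1886), np.float64(0.1889)]
t 9.98 p [0.5234 0.2418 0.2262] F [ 0.  -0.2 -0.2] q [0.31 0.12 1.74 0.   1.29 0.3 ] R
 [[ 0.001  1.     0.011]
 [ 0.003  0.011 -1.   ]
 [-1.     0.001 -0.003]]
shift cm [-0.77  9.57 -0.21]
turn 0.045 or -3.096
```

View pics/o.png

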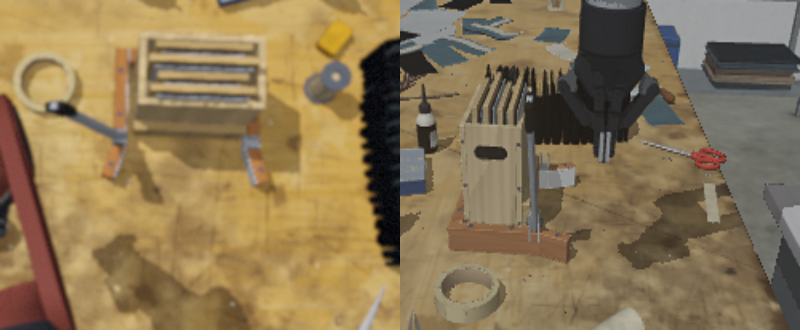

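```bash
python3 -m pendant '[[255,[-0.8,3,0],0.04],[255,[-0.8,6,0],0.04],[255,[-0.8,8.5,-0.1],0.04],[255,[-0.8,9.6,-0.2],0.04],[255,[-0.8,9.6,-0.2],0.04]]';python3 -c "
from h import *
plan([.619,.05,.234],-0.034)"; python3 look.py p
```

```text
clock: 10.4
ee_pos: [0.6223, 0.2382, 0.234]
tcp_rot: [1.234, 1.192, -1.232]
contact_force: [-0.0, -0.3, -0.3]
finger_gap: -0.0001
t 10.4 p [0.6223 0.2382 0.234 ] F [-0.  -0.3 -0.3] q [ 0.26  0.3   1.51 -0.    1.33  0.29] R
 [[ 0.002  0.999 -0.033]
 [ 0.    -0.033 -0.999]
 [-1.     0.002 -0.   ]]
shift cm [-0.    0.29 18.82]
turn 0.001 or -3.14
t 10.4 p [0.6223 0.2382 0.234 ] F [-0.  -0.3 -0.3] q [ 0.26  0.3   1.51 -0.    1.33  0.29] R
 [[ 0.002  0.999 -0.033]
 [ 0.    -0.033 -0.999]
 [-1.     0.002 -0.   ]]
front edge slope 0.034 x at y=0 0.7393 resid n 15
rect ((0.6895379424095154, -0.011690177023410797), (0.16964289546012878, 0.10093797743320465), 88.13822174072266) y range near front -0.097 0.0746
crate yaw rel bay 0.0 centre in bay mm [-0.6 -1.5] z top spread [np.float64(0.1886), np.float64(0.1892)]
```

View pics/p.png

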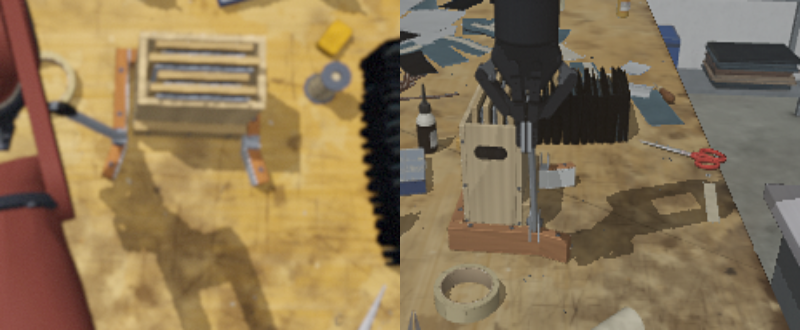

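```bash
python3 -m pendant '[[255,[0,-0.2,2],0],[255,[0,-0.3,4],0],[255,[0,-0.3,5.2],0],[255,[0,-0.3,6.2],0],[255,[0,-0.3,7.2],0],[255,[0,-0.3,8.2],0],[255,[0,-0.3,9.2],0],[255,[0,-0.3,10.2],0]]';python3 look.py q
```

```text
clock: 11.17
ee_pos: [0.6114, 0.1383, 0.2381]
tcp_rot: [1.234, 1.198, -1.232]
contact_force: [-10.2, 3.6, 17.0]
finger_gap: 0.0
t 11.17 p [0.6114 0.1383 0.2381] F [-10.2   3.6  17. ] q [0.11 0.22 1.6  0.   1.33 0.14] R
 [[-0.001  1.    -0.031]
 [ 0.003 -0.031 -1.   ]
 [-1.    -0.001 -0.003]]
front edge slope 0.0389 x at y=0 0.7393 resid n 12
rect ((0.6859429478645325, 0.00408780574798584), (0.11835732311010361, 0.21244578063488007), 6.529377460479736) y range near front -0.0973 0.103
crate yaw rel bay -0.0049 centre in bay mm [ -0.7 -15.7] z top spread [np.float64(0.1886), np.float64(0.189)]
```

View pics/q.png

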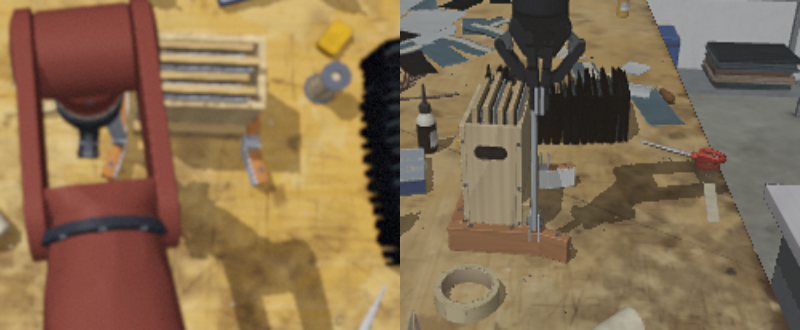

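```bash
python3 -m pendant '[[255,[0,0,-1.5],0],[255,[-1.5,0.5,-1.5],0],[255,[-2,0.5,-1.5],0],[255,[-2,0.5,-1.5],0]]';python3 look.py r
python3 - <<'E'
from h import *
s=load("pics/r_side.npz");cv2.imwrite("pics/r2.png",cv2.resize(s["frame"][70:220,210:330],None,fx=4.5,fy=4,interpolation=cv2.INTER_CUBIC)[:,:,::-1])
W=cloud(s);P=W.reshape(-1,3)
for z in np.arange(.1,.4,.015):
    k=P[(abs(P[:,2]-z)<.0075)&(abs(P[:,1]-.12)<.06)&(abs(P[:,0]-.62)<.09)]
    if len(k)>2:print(z.round(3),len(k),"x",k[:,0].min().round(3),k[:,0].max().round(3),"y",k[:,1].min().round(3),k[:,1].max().round(3))
E
```

```text
clock: 11.6
ee_pos: [0.6118, 0.1518, 0.2509]
tcp_rot: [1.223, 1.205, -1.245]
contact_force: [-11.4, 0.6, 0.5]
finger_gap: 0.0002
t 11.6 p [0.6118 0.1518 0.2509] F [-11.4   0.6   0.5] q [0.13 0.22 1.57 0.   1.37 0.16] R
 [[-0.017  0.999 -0.031]
 [-0.001 -0.031 -1.   ]
 [-1.    -0.017  0.002]]
front edge slope 0.0364 x at y=0 0.7391 resid n 15
rect ((0.6894747614860535, -0.012580476701259613), (0.16869357228279114, 0.10108965635299683), 87.90281677246094) y range near front -0.0976 0.07
crate yaw rel bay -0.0024 centre in bay mm [-0.8 -3. ] z top spread [np.float64(0.1884), np.float64(0.1892)]
0.1 147 x 0.616 0.709 y 0.06 0.117
0.115 148 x 0.616 0.708 y 0.06 0.12
0.13 152 x 0.616 0.71 y 0.061 0.122
0.145 155 x 0.616 0.71 y 0.06 0.124
0.16 160 x 0.616 0.709 y 0.061 0.128
0.175 160 x 0.616 0.709 y 0.067 0.128
0.19 157 x 0.616 0.71 y 0.06 0.132
0.205 40 x 0.616 0.703 y 0.06 0.134
0.22 26 x 0.616 0.703 y 0.06 0.137
0.235 23 x 0.617 0.624 y 0.132 0.138
0.25 23 x 0.605 0.626 y 0.137 0.164
0.265 76 x 0.598 0.625 y 0.155 0.164
0.28 85 x 0.598 0.625 y 0.156 0.165
0.295 123 x 0.581 0.644 y 0.141 0.166
0.31 232 x 0.571 0.655 y 0.137 0.168
0.325 245 x 0.559 0.669 y 0.137 0.17
0.34 368 x 0.551 0.673 y 0.141 0.172
0.355 338 x 0.556 0.663 y 0.142 0.174
0.37 255 x 0.571 0.654 y 0.147 0.166
0.385 83 x 0.576 0.649 y 0.151 0.18
0.4 95 x 0.576 0.649 y 0.153 0.18
```

View pics/r2.png

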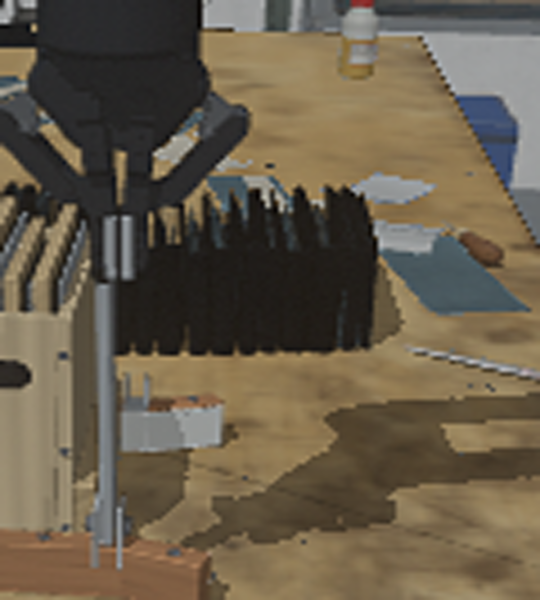

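```bash
python3 -m pendant '[[255,[0,0,-2],0],[255,[-0.8,0,-3],0],[255,[-0.8,0,-3],0],[255,[-0.8,0,-3],0]]';python3 look.py s
python3 - <<'E'
from h import *
plan([.619,.12,.262],-0.034)
s=load("pics/s_side.npz");cv2.imwrite("pics/s2.png",cv2.resize(s["frame"][60:220,210:330],None,fx=4.5,fy=3.7,interpolation=cv2.INTER_CUBIC)[:,:,::-1])
W=cloud(s);P=W.reshape(-1,3)
for z in np.arange(.1,.31,.015):
    k=P[(abs(P[:,2]-z)<.0075)&(P[:,1]>.1)&(P[:,1]<.16)&(abs(P[:,0]-.62)<.03)]
    if len(k)>2:print(z.round(3),len(k),"x",k[:,0].min().round(3),k[:,0].max().round(3),"y",k[:,1].min().round(3),k[:,1].max().round(3))
E
```

```text
clock: 12.03
ee_pos: [0.6192, 0.1823, 0.2624]
tcp_rot: [1.232, 1.194, -1.231]
contact_force: [-0.7, -0.3, 0.0]
finger_gap: -0.0004
t 12.03 p [0.6192 0.1823 0.2624] F [-0.7 -0.3  0. ] q [ 0.18  0.24  1.53 -0.    1.37  0.21] R
 [[ 0.001  1.    -0.031]
 [-0.    -0.031 -1.   ]
 [-1.     0.001  0.   ]]
front edge slope 0.0376 x at y=0 0.7391 resid n 15
rect ((0.6892997026443481, -0.01183871179819107), (0.16965560615062714, 0.10066882520914078), 87.7922592163086) y range near front -0.0972 0.0748
crate yaw rel bay -0.0036 centre in bay mm [-0.8 -1.5] z top spread [np.float64(0.1886), np.float64(0.1892)]
t 12.13 p [0.6195 0.1817 0.2628] F [0.3 1.5 0.6] q [ 0.18  0.24  1.53 -0.    1.37  0.21] R
 [[ 0.001  0.999 -0.032]
 [-0.    -0.032 -0.999]
 [-1.     0.001  0.   ]]
shift cm [0.08 0.15 6.16]
turn 0.002 or -3.139
0.1 20 x 0.616 0.622 y 0.101 0.123
0.115 16 x 0.616 0.622 y 0.103 0.129
0.13 19 x 0.617 0.625 y 0.126 0.133
0.145 17 x 0.617 0.624 y 0.131 0.137
0.16 20 x 0.617 0.624 y 0.133 0.143
0.175 21 x 0.617 0.624 y 0.134 0.147
0.19 20 x 0.617 0.623 y 0.134 0.151
0.205 23 x 0.617 0.625 y 0.134 0.155
0.22 28 x 0.617 0.625 y 0.135 0.157
0.235 8 x 0.617 0.625 y 0.134 0.159
```

View pics/s2.png

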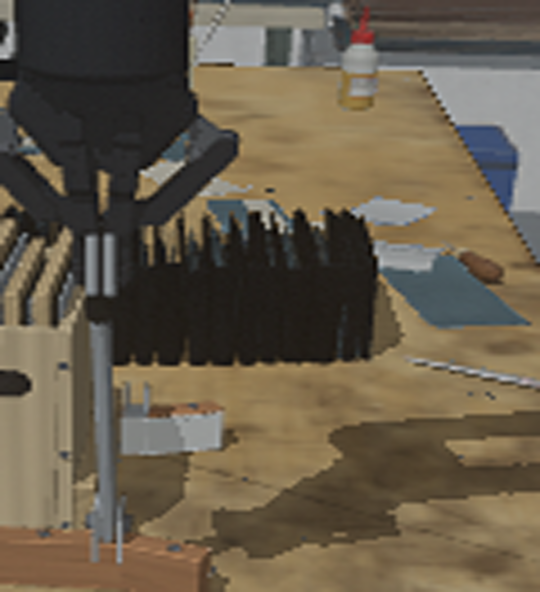

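View pics/s.png

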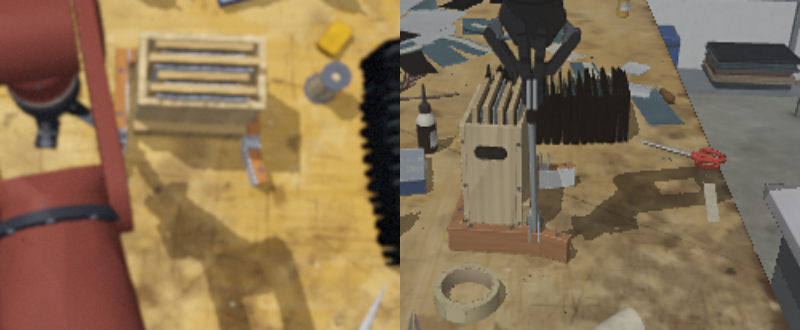

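```bash
python3 -m pendant '[[255,[0.2,0.1,0.7],0],[255,[0.2,0.1,1.5],0],[255,[0.1,0.1,2.3],0],[255,[0.1,0.1,3.1],0],[255,[0,0.1,3.9],0],[255,[0,0,4.7],0],[255,[0,0,5.5],0],[255,[0,0,6.3],0]]';python3 look.py t
```

```text
clock: 12.8
ee_pos: [0.617, 0.1179, 0.2625]
tcp_rot: [1.233, 1.194, -1.233]
contact_force: [-0.3, 0.6, 0.7]
finger_gap: 0.0001
t 12.8 p [0.617  0.1179 0.2625] F [-0.3  0.6  0.7] q [ 0.08  0.2   1.57 -0.    1.37  0.11] R
 [[-0.     0.999 -0.032]
 [-0.    -0.032 -0.999]
 [-1.    -0.     0.   ]]
front edge slope -0.611 x at y=0 0.7148 resid n 12
rect ((0.6824697852134705, 0.0013032183051109314), (0.1128327026963234, 0.20925074815750122), 7.205811500549316) y range near front -0.0977 0.0984
crate yaw rel bay 0.5824 centre in bay mm [ -6.4 -33.4] z top spread [np.float64(0.1886), np.float64(0.1892)]
```

View pics/t.png

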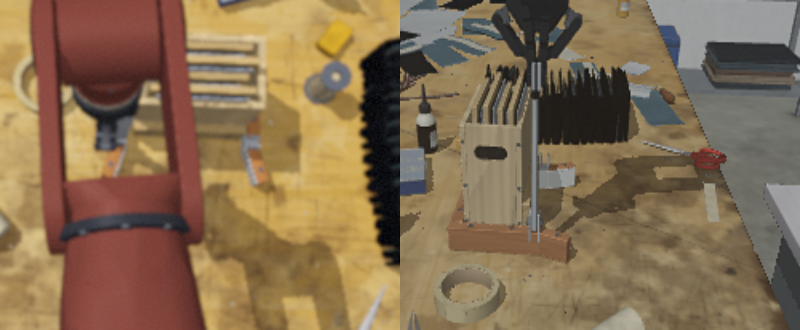

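```bash
python3 -m pendant '[[255,[0,0.1,1],0],[255,[0,0.1,2],0],[255,[0.2,0.2,3],0],[255,[0.4,0.2,4],0],[255,[0.7,0.2,5],0],[255,[1,0.3,6],0],[255,[1.3,0.3,7],0],[255,[1.6,0.3,8],0]]';python3 look.py u
```

```text
clock: 13.57
ee_pos: [0.6175, 0.0377, 0.2459]
tcp_rot: [1.233, 1.194, -1.233]
contact_force: [0.1, 0.6, 1.0]
finger_gap: -0.0001
t 13.57 p [0.6175 0.0377 0.2459] F [0.1 0.6 1. ] q [-0.05  0.19  1.61 -0.    1.34 -0.02] R
 [[-0.     0.999 -0.032]
 [-0.    -0.032 -0.999]
 [-1.    -0.     0.   ]]
front edge slope -0.2918 x at y=0 0.6341 resid n 7
rect ((0.6342949271202087, -0.009153317660093307), (0.018486900255084038, 0.12235220521688461), 12.29924488067627) y range near front -0.0696 0.0494
crate yaw rel bay 0.3179 centre in bay mm [-99.9 -18.5] z top spread [np.float64(0.1896), np.float64(nan)]
  return np.nanmean(a, axis, out=out, keepdims=keepdims)
```

View pics/u.png

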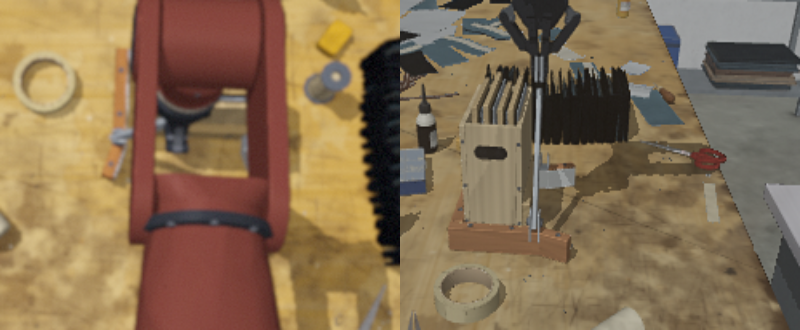

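```bash
python3 -m pendant '[[255,[0.3,0,1],0],[255,[0.6,0.1,2],0],[255,[0.8,0.1,3],0],[255,[0.9,0.2,4],0],[255,[0.9,0.2,5],0],[255,[0.9,0.2,6],0],[255,[0.9,0.2,6],0],[255,[0.9,0.2,6],0]]';python3 look.py v 2>/dev/null
```

```text
clock: 14.33
ee_pos: [0.6178, -0.0218, 0.2377]
tcp_rot: [1.234, 1.193, -1.233]
contact_force: [0.8, 0.4, -0.3]
finger_gap: -0.0001
t 14.33 p [ 0.6178 -0.0218  0.2377] F [ 0.8  0.4 -0.3] q [-0.15  0.2   1.62  0.    1.32 -0.12] R
 [[ 0.     0.999 -0.033]
 [ 0.    -0.033 -0.999]
 [-1.     0.    -0.   ]]
front edge slope 0.0397 x at y=0 0.7388 resid n 9
rect ((0.6808534264564514, -0.01487453281879425), (0.189972922205925, 0.11069370806217194), 78.51812744140625) y range near front -0.0969 0.0746
crate yaw rel bay -0.0056 centre in bay mm [-0.9 43.2] z top spread [np.float64(0.1888), np.float64(0.1892)]
```

View pics/v.png

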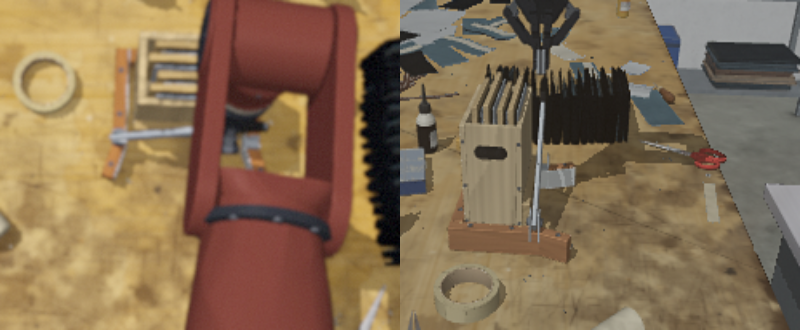

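Bar is falling. Retreat up and back towards the robot, then check.

```bash
python3 -m pendant '[[255,[-1,0,0],0],[255,[-2,-3,0],0],[255,[-2,-7,0],0],[255,[-2,-11,0],0],[255,[-2,-15,0],0],[255,[-2,-19,0],0],[255,[-2,-22,0],0],[255,[-2,-22,0],0]]' && python3 -m pendant '[[255,[0,0,0],0],[255,[0,0,0],0],[255,[0,0,0],0],[255,[0,0,0],0],[255,[0,0,0],0],[255,[0,0,0],0]]';python3 look.py w 2>/dev/null
python3 - <<'E'
from h import *
O=np.array([.6895,-.009]);a=-.034;ux=np.array([np.cos(a),np.sin(a)]);uy=np.array([-np.sin(a),np.cos(a)])
for n in("top","side"):
    P=cloud(load(f"pics/w_{n}.npz")).reshape(-1,3);P=P[np.isfinite(P[:,0])]
    b=np.c_[(P[:,:2]-O)@ux,(P[:,:2]-O)@uy,P[:,2]]
    for y in np.arange(-.14,.12,.02):
        k=b[(abs(b[:,1]-y)<.008)&(b[:,0]>-.085)&(b[:,0]<-.066)&(b[:,2]>.045)]
        if len(k):print(n,y.round(2),len(k),"x",k[:,0].min().round(3),k[:,0].max().round(3),"z",k[:,2].max().round(3))
    q0=cloud(load(f"pics/a_{n}.npz"));q1=cloud(load(f"pics/w_{n}.npz"))
    for nm,c in(("tape",(.735,.214)),("spool",(.72,-.215)),("mallet",(.43,.373))):
        r=.08 if nm!="mallet" else .15
        m=[(lambda p:p[(np.hypot(p[:,0]-c[0],p[:,1]-c[1])<r)&(p[:,2]>.012)&(p[:,2]<.1)])(q.reshape(-1,3)) for q in(q0,q1)]
        print(n,nm,[x.mean(0).round(4).tolist()+[len(x)] for x in m])
E
```

```text
clock: 15.1
ee_pos: [0.3929, -0.013, 0.257]
tcp_rot: [1.231, 1.197, -1.234]
contact_force: [-0.2, 0.2, -0.4]
finger_gap: 0.0
clock: 15.6
ee_pos: [0.3983, -0.0142, 0.2573]
tcp_rot: [1.232, 1.195, -1.233]
contact_force: [-0.2, 0.4, 0.5]
finger_gap: 0.0001
t 15.6 p [ 0.3983 -0.0142  0.2573] F [-0.2  0.4  0.5] q [-0.21 -0.32  2.08  0.    1.39 -0.18] R
 [[-0.001  0.999 -0.032]
 [ 0.    -0.032 -0.999]
 [-1.    -0.001 -0.   ]]
front edge slope 0.0362 x at y=0 0.7391 resid n 15
rect ((0.6893575191497803, -0.011926859617233276), (0.16984181106090546, 0.10100895911455154), 87.96590423583984) y range near front -0.0975 0.0746
crate yaw rel bay -0.0022 centre in bay mm [-0.8 -1.7] z top spread [np.float64(0.1886), np.float64(0.189)]
top -0.12 32 x -0.08 -0.07 z 0.07
top -0.1 43 x -0.083 -0.067 z 0.07
top -0.08 24 x -0.078 -0.071 z 0.068
top -0.06 24 x -0.078 -0.072 z 0.066
top -0.04 25 x -0.078 -0.07 z 0.066
top -0.02 25 x -0.078 -0.07 z 0.066
top 0.0 24 x -0.078 -0.071 z 0.067
top 0.02 23 x -0.078 -0.072 z 0.068
top 0.04 26 x -0.078 -0.07 z 0.069
top 0.06 24 x -0.078 -0.07 z 0.066
top 0.08 23 x
[... 297 characters left out ...]
.079 -0.069 z 0.071
side -0.1 15 x -0.081 -0.067 z 0.071
side -0.08 5 x -0.076 -0.072 z 0.068
side -0.06 12 x -0.078 -0.071 z 0.068
side -0.04 5 x -0.076 -0.07 z 0.067
side -0.02 11 x -0.078 -0.071 z 0.067
side 0.0 9 x -0.077 -0.07 z 0.069
side 0.02 9 x -0.078 -0.07 z 0.068
side 0.04 14 x -0.078 -0.071 z 0.07
side 0.06 8 x -0.076 -0.07 z 0.068
side 0.08 8 x -0.078 -0.072 z 0.068
side 0.1 26 x -0.083 -0.066 z 0.072
side tape [[0.7141, 0.221, 0.0225, 656], [0.7141, 0.2211, 0.0225, 655]]
side spool [[0.7204, -0.2315, 0.0538, 404], [nan, nan, nan, 0]]
side mallet [[0.4515, 0.3755, 0.0311, 1983], [0.451, 0.3757, 0.031, 1982]]<stdin>:13: RuntimeWarning: Mean of empty slice.
  ret = um.true_divide(
```

View pics/w.png

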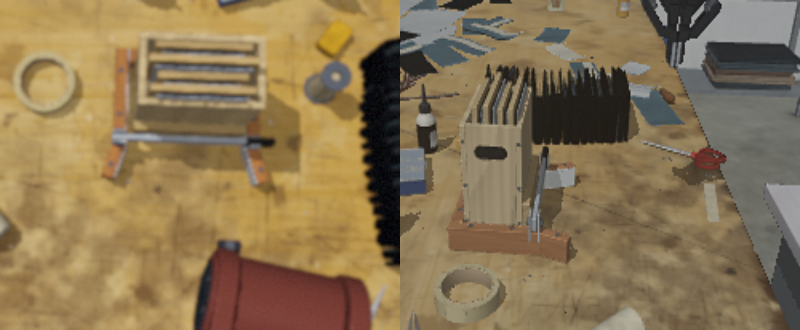

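```bash
python3 -c "
from plant import robot
print(robot.close_job())"
```

```text
the job is handed in; nothing more can be done
None
```

The crate is home in its bay, the steel bar is down flat across the mouth behind it, and the job was handed in at about 15.6 s with the robot touching nothing.

**Crate:** I pushed it low on the batten with the outer edge of one open finger. On the way it yawed up to about 0.06 rad and rubbed the left splay. It reached the stop with its left corner first, so I finished with a push to the right of centre to square it up. The push force read about 12 N while it slid, with peaks of about 25 N at the splay and at the stop. The crate's top stayed level in every picture.

**Bar:** I pushed it over with the shut fingertips. My first pass was too low: the bar's tip jammed against the finger linkage, at about 20 N, and was dragged partly back when I withdrew. I repeated the push 25 mm higher. The bar then moved freely and came down by itself.

**Last checks:**
- **Crate:** measured within about 1 mm of home in x, 1.7 mm off in y and within 0.005 rad of square, which is at the limit of the calibration.
- **Bar:** its top measured level at 66–70 mm across the mouth, lying at bay x = -70 to -78 mm.
- **Mallet and spool:** unmoved in the top view, and the mallet also in the side view. In the last side view the crate hides the spool, so that check gave no reading.
- **Tape:** unmoved in the side view. Its mean position in the top view differed by about 5 mm, most likely because the leaning bar hid part of it in the first picture.

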